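# Complete the syringe rack in order of size

## Task

The syringe rack has been started: the largest syringe lies in one end notch and the smallest in the other. Lay the four loose syringes in the four empty notches, one in each, so that the row steps down in size from the largest to the smallest, every barrel resting down in the notches of both rails with its nozzle towards the tall guard plate. Leave the two end syringes in their notches, and do not shift or knock over the two vials.

Things in the scene. Friction and masses are not known exactly. Their poses are not given: they have to be found in the camera images.
- syringe_rack: Fixed steel rack, 324 mm along y; yaw 0 +-0.25. Origin: foot of its nozzle guard (plate 62 mm high at x=+0.011, far from robot), z=0 cart top. Two 3 mm rails along y at x=-0.0565, -0.0995, tops z=0.040, floor between z=0.006. Six V notches through both, at y=+-0.027, +-0.081, +-0.135 (ends taken): 90 deg, 32 mm wide at top, bottom z=0.024; a barrel of radius r seats with axis at z=0.024+1.414r.
- syringe_60: The largest syringe: clear barrel 29.5 mm diameter, 112 mm long; 12 mm nozzle; finger flange 44 mm wide at its rear end; white plunger, thumb disc 18 mm behind the barrel. Origin: on the axis, mid-barrel; +x to the nozzle. Starts in either end notch of the rack, nozzle to the guard.
- syringe_30: The largest of the four loose syringes: clear barrel 24 mm diameter, 96 mm long; 12 mm nozzle; finger flange 38 mm wide at its rear end; white plunger, thumb disc 16 mm behind the barrel. Origin: on the axis, mid-barrel; +x to the nozzle. Starts lying level on the cart in front of the rack, nozzle away from the robot (yaw 0 +-0.6); grip across mid-barrel from above.
- syringe_20: The second largest of the four loose syringes: clear barrel 20 mm diameter, 86 mm long; 12 mm nozzle; finger flange 34 mm wide at its rear end; white plunger, thumb disc 15 mm behind the barrel. Origin: on the axis, mid-barrel; +x to the nozzle. Starts lying level on the cart in front of the rack, nozzle away from the robot (yaw 0 +-0.6); grip across mid-barrel from above.
- syringe_10: The third largest of the four loose syringes: clear barrel 16.4 mm diameter, 76 mm long; 12 mm nozzle; finger flange 30 mm wide at its rear end; white plunger, thumb disc 14 mm behind the barrel. Origin: on the axis, mid-barrel; +x to the nozzle. Starts lying level on the cart in front of the rack, nozzle away from the robot (yaw 0 +-0.6); grip across mid-barrel from above.
- syringe_5: The smallest of the four loose syringes: clear barrel 13 mm diameter, 66 mm long; 12 mm nozzle; finger flange 27 mm wide at its rear end; white plunger, thumb disc 13 mm behind the barrel. Origin: on the axis, mid-barrel; +x to the nozzle. Starts lying level on the cart in front of the rack, nozzle away from the robot (yaw 0 +-0.6); grip across mid-barrel from above.
- syringe_2: The smallest syringe of all: clear barrel 10 mm diameter, 56 mm long; 12 mm nozzle; finger flange 24 mm wide at its rear end; white plunger, thumb disc 12 mm behind the barrel. Origin: on the axis, mid-barrel; +x to the nozzle. Starts in either end notch of the rack, nozzle to the guard.
- vial_white: Bystander: clear glass vial with a blue seal, 24 mm diameter, 46 mm high, standing loose on the cart to the left of the work. Origin: centre of its underside, z up.
- vial_brown: Bystander: brown glass vial with a red seal, 24 mm diameter, 46 mm high, standing loose on the cart to the left of the work. Origin: centre of its underside, z up.
Mind the look-alikes: they are no part of the job. Leave any turquoise look-alike of the syringe_30 alone.

How it is judged:
At the end, for the whole second after the job is handed in: All six syringes lie still in the rack, stepping down in size from end to end: each axis within 4 mm of seated height and 8 mm of its notch, mid-barrel within 12 mm of the rails' mid-line, within 0.14 rad of the notches, nozzle to the guard; vials upright (x of syringe_60 in the frame of syringe_rack between -0.09 and -0.066 m and z of syringe_60 in the frame of syringe_rack between 0.0409 and 0.0489 m and angle between the x axis of each of syringe_60, syringe_30, syringe_20, syringe_10, syringe_5, syringe_2 and the x axis of syringe_rack, either way round below 0.14 rad and x of syringe_rack in the frame of syringe_60 above 0.04 m and linear speed of each of syringe_60, syringe_30, syringe_20, syringe_10, syringe_5, syringe_2 below 0.02 m/s and angular speed of each of syringe_60, syringe_30, syringe_20, syringe_10, syringe_5, syringe_2 below 0.3 rad/s and x of syringe_30 in the frame of syringe_rack between -0.09 and -0.066 m and z of syringe_30 in the frame of syringe_rack between 0.037 and 0.045 m and x of syringe_rack in the frame of syringe_30 above 0.04 m and x of syringe_20 in the frame of syringe_rack between -0.09 and -0.066 m and z of syringe_20 in the frame of syringe_rack between 0.0341 and 0.0421 m and x of syringe_rack in the frame of syringe_20 above 0.04 m and x of syringe_10 in the frame of syringe_rack between -0.09 and -0.066 m and z of syringe_10 in the frame of syringe_rack between 0.0316 and 0.0396 m and x of syringe_rack in the frame of syringe_10 above 0.04 m and x of syringe_5 in the frame of syringe_rack between -0.09 and -0.066 m and z of syringe_5 in the frame of syringe_rack between 0.0292 and 0.0372 m and x of syringe_rack in the frame of syringe_5 above 0.04 m and x of syringe_2 in the frame of syringe_rack between -0.09 and -0.066 m and z of syringe_2 in the frame of syringe_rack between 0.0271 and 0.0351 m and x of syringe_rack in the frame of syringe_2 above 0.04 m and angle between each of vial_white, vial_brown's own z axis and vertical below 0.1 rad and ((y of syringe_60 in the frame of syringe_rack between 0.127 and 0.143 m and y of syringe_30 in the frame of syringe_rack between 0.073 and 0.089 m and y of syringe_20 in the frame of syringe_rack between 0.019 and 0.035 m and y of syringe_10 in the frame of syringe_rack between -0.035 and -0.019 m and y of syringe_5 in the frame of syringe_rack between -0.089 and -0.073 m and y of syringe_2 in the frame of syringe_rack between -0.143 and -0.127 m) or (y of syringe_60 in the frame of syringe_rack between -0.143 and -0.127 m and y of syringe_30 in the frame of syringe_rack between -0.089 and -0.073 m and y of syringe_20 in the frame of syringe_rack between -0.035 and -0.019 m and y of syringe_10 in the frame of syringe_rack between 0.019 and 0.035 m and y of syringe_5 in the frame of syringe_rack between 0.073 and 0.089 m and y of syringe_2 in the frame of syringe_rack between 0.127 and 0.143 m))); the robot touches nothing.
It fails at once if the white vial is shifted by more than 25 mm or knocked over (distance of vial_white from where it was at the start of the episode above 0.025 m or angle between vial_white's own z axis and vertical above 0.5 rad).
It fails at once if the brown vial is shifted by more than 25 mm or knocked over (distance of vial_brown from where it was at the start of the episode above 0.025 m or angle between vial_brown's own z axis and vertical above 0.5 rad).
It fails at once if the largest syringe, already in the rack, is shifted by more than 20 mm (distance of syringe_60 from where it was at the start of the episode above 0.02 m).
It fails at once if the smallest syringe, already in the rack, is shifted by more than 20 mm (distance of syringe_2 from where it was at the start of the episode above 0.02 m).
It also fails if it takes over 93 s, if anything falls off the work surface, if the arm or the gripper's body presses on something with over 40 N, if the wrist force passes 120 N, or if a joint passes its speed limit or range.

## Robot

A 6-joint arm with a two-finger parallel gripper is mounted at the origin on a cart in front of the work surface, level with it; the furniture and walls round the work are solid. World frame = base frame: x ahead of the robot, y to its left, z up, the work surface at z = 0. Lengths are in m, angles in rad, forces in N, time in s.
With the tool pointing down it reaches from about 0.35 to 0.925 m from the base axis. Payload 6.4 kg.
Tool frame: the origin (TCP) lies midway between the tips of the shut fingers; the grasp point (between the pads) lies 19 mm behind it; z points along the fingers, y is the line along which they close (so a half turn about z gives the same grasp; the last joint's range is limited). The gripper opens to 85 mm and grips with 20 to 120 N. Pads are 22 mm wide; open, the fingers measure 114 mm over their backs; the gripper's body (76 mm by 85 mm) begins 54 mm behind the grasp point. The pads swing forward as they close: fully open they stand 13 mm farther back than shut.
Start: joints at [1.074, 0.245, 1.558, -0, 1.339, -0.174], TCP at [0.206, 0.616, 0.231] pointing down, gripper open.
Joint ranges: [-3.13, 3.13], [-1.02, 2.26], [0.13, 2.54], [-0.95, 4.09], [0.21, 2.88], [-2.74, 2.74]. Speed limits (rad/s): [2.57, 2.57, 3.14, 3.14, 3.14, 3.14].

## Interface

Orientations are given as a unit quaternion [w, x, y, z].
In Python, from plant import env, imaging, finder gives the robot as it stands.
- The arm moves only by the shell command python3 -m jog 'ROWS'. ROWS is JSON, a list of rows, each a list of 3 entries, a list of its own where there are three numbers: the shift along the tool's x, y, z in units of 60 mm (1.0 is 60 mm), then the turn, a rotation vector about the tool's x, y, z in units of 6 degrees (1.0 is 6 degrees), then the finger opening in mm, from 0 to 85.4. A call has exactly 5 rows; each row is the pose to reach, as a shift and turn from the pose commanded when the call began, along the tool's axes at that moment; what a row does not reach only later rows make up. A row lasts 1/8 s, in which the tool goes at most 62.5 mm and 10.7 degrees, less where a joint would pass 70% of its speed; a pose out of reach is approached as far as the arm can. A call with a gripper value outside its range is refused whole. The fingers move at their own pace and stop on an object; the grip force is fixed at half the most. Time passes only in rows, so rows that repeat a pose let the fingers close, or fill a call up. It gives the time, the measured TCP pose, the force, the opening and the grip force at its end, in the units of the state.
- env.state(): the state, without advancing time (a new reading comes with each control period).
- imaging.grab_frame(name): name is "scene" or "top"; returns (picture, depth): 384x512x3 uint8, red, green, blue; 384x512 float32, m along the optical axis (not along the pixel's ray), 0 where there is no reading.
- imaging.calibration(name): a dict with "vfov" (degrees; the focal length in pixels is half the picture's height over the tangent of half this angle, whatever the lens; pixels are square), "cx", "cy" (the principal point, pixels), "k1" (the pictures are not rectified: a ray, as slopes to the right and down, at radius r is drawn at 1 + k1 r^2 times it, then the intrinsics apply), "eye" and "attitude" of the camera in the world. Camera axes: x right, y up, looking along -z (the intrinsics and any distortion apply to the point x, -y, -z); pixel columns grow to the right and rows downward; lengths in m; the calibration is good to about 2 mm. A picture is of the moment at which its call begins. calibration takes no time and is no camera call.
- env.finish_job(): hands the job in; it is judged then, once.
Trained networks look in the newest picture that a camera, given by its name, has taken for a name from the list of things; names that differ only in an ending like _2 or _b are one class to them, and where a whole thing is asked for, a point or a joint stands for the part that bears it (a point fixed in the world has none). Each returns a list of dicts, best first, with "score" (0 to 1); they miss things now and then, are a little off and sometimes report something else, mostly with a low value. They report only what shows in the picture. A call takes as long as a camera call. They do not tell look-alikes from the thing itself.
- finder.look_for(target, camera): "point" ([row, column] as shares, 0 to 1, of the picture: columns of its width, rows of its height, amid what is visible of it).
The state is a dict: "t": time; "joint_positions": joint angles; "joint_vel": joint speeds; "joint_efforts": joint torques, N m; "eef_pos": TCP position; "tcp_rot": TCP orientation; "contact_force": force on the tool from outside, world axes, zero at the start; "torque": the same for the moment, N m; "width": finger opening in m; "gripper_force": force on a finger pad.
Only numpy, scipy, OpenCV 4.12 (cv2) and the standard library are available. Lean on these libraries where they do the work, as an engineer would, in place of code of your own. Each camera call takes 0.05 s, during which the arm holds its last target. There are 200 camera calls.

## Working session

There is one attempt and no reset: what is moved stays moved. The work goes in short steps, Python scripts to look and compute and a shell command to move; the robot and the scene stay as the last step left them, time stands still between calls to the robot, and variables do not carry over. Pictures are saved under pics/ and viewed, at most 14 in all, crops included, and the job is handed in when it is done.

```bash
ls; mkdir -p pics; python3 - <<'E'
from plant import env, imaging, finder
import cv2
s=env.state();print(s['t'],s['eef_pos'],s['tcp_rot'],s['width'])
for n in("scene","top"):
    im,d=imaging.grab_frame(n);cv2.imwrite(f"pics/{n}0.png",im[:,:,::-1]);print(n,imaging.calibration(n))
    for t in["syringe_60","syringe_30","syringe_20","syringe_10","syringe_5","syringe_2","syringe_rack","vial_white","vial_brown"]:
        print(t,[(round(r['point'][0]*384),round(r['point'][1]*512),round(r['score'],2)) for r in finder.look_for(t,n)][:4])
E
```

```text
pics
0.0 [0.2058909  0.61593999 0.23018551] [-3.08624710e-04  1.60676962e-01  9.87006567e-01 -9.24687970e-04] 0.0855695593443539
scene {'vfov': 55.95294107661234, 'cx': 247.4081915413059, 'cy': 191.06585239460514, 'k1': -0.057963077566849326, 'eye': array([-0.06726847,  0.39387109,  0.48660834]), 'attitude': array([-0.45723692, -0.26133382,  0.43253613,  0.73181386])}
syringe_60 [(211, 390, 0.84), (211, 180, 0.82), (183, 325, 0.78), (263, 273, 0.68)]
syringe_30 [(211, 390, 0.84), (211, 180, 0.82), (183, 325, 0.78), (263, 273, 0.68)]
syringe_20 [(211, 390, 0.84), (211, 180, 0.82), (183, 325, 0.78), (263, 273, 0.68)]
syringe_10 [(211, 390, 0.84), (211, 180, 0.82), (183, 325, 0.78), (263, 273, 0.68)]
syringe_5 [(211, 390, 0.84), (211, 180, 0.82), (183, 325, 0.78), (263, 273, 0.68)]
syringe_2 [(211, 390, 0.84), (211, 180, 0.82), (183, 325, 0.78), (263, 273, 0.68)]
syringe_rack [(192, 212, 0.73), (210, 181, 0.23)]
vial_white [(231, 130, 0.71)]
vial_brown [(252, 125, 0.68), (231, 131, 0.62)]
top {'vfov': 46.40671922277307, 'cx': 250.1130566782486, 'cy': 187.7068827195001, 'k1': -0.0846640913512849, 'eye': array([0.47145192, 0.0475409 , 1.17922931]), 'attitude': array([ 0.71303611,  0.04131142, -0.04070502, -0.69872453])}
syringe_60 [(262, 228, 0.89), (175, 181, 0.86), (252, 298, 0.65), (251, 371, 0.63)]
syringe_30 [(262, 228, 0.89), (175, 181, 0.86), (252, 298, 0.65), (251, 371, 0.63)]
syringe_20 [(262, 228, 0.89), (175, 181, 0.86), (252, 298, 0.65), (251, 371, 0.63)]
syringe_10 [(262, 228, 0.89), (175, 181, 0.86), (252, 298, 0.65), (251, 371, 0.63)]
syringe_5 [(262, 228, 0.89), (175, 181, 0.86), (252, 298, 0.65), (251, 371, 0.63)]
syringe_2 [(262, 228, 0.89), (175, 181, 0.86), (252, 298, 0.65), (251, 371, 0.63)]
syringe_rack [(153, 238, 0.81)]
vial_white [(179, 142, 0.4), (256, 296, 0.34)]
vial_brown [(151, 237, 0.61)]
```

```bash
python3 - <<'E'
import cv2
a=cv2.imread("pics/top0.png");cv2.imwrite("pics/top0c.png",cv2.resize(a[100:325,100:400],(800,600),interpolation=cv2.INTER_CUBIC))
E
```

```text
(no output)
```

View pics/scene0.png

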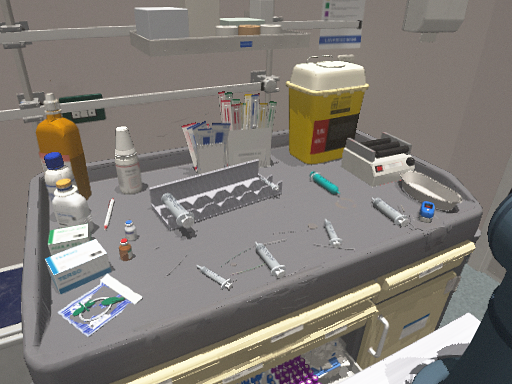

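View pics/top0c.png

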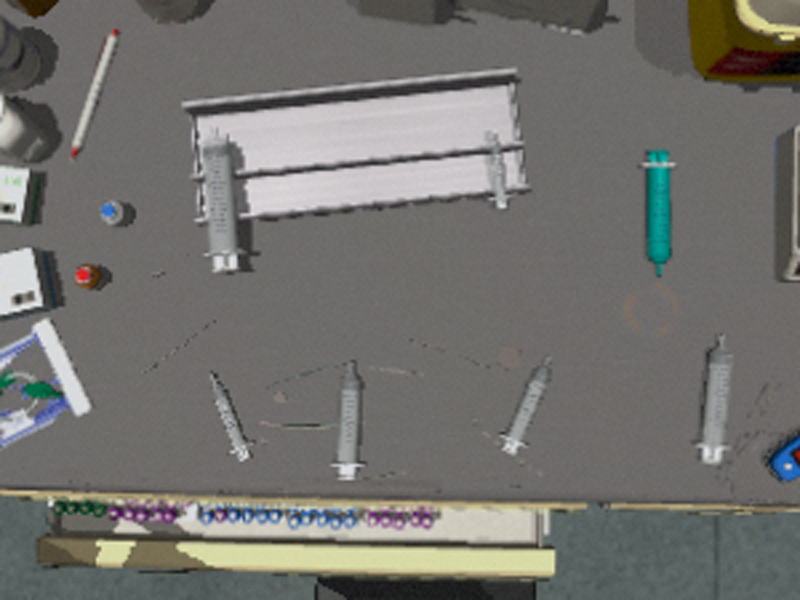

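The scene picture shows syringe_60 in the left end notch (180,211) and syringe_2 in the right one (275,185). The turquoise decoy is at (325,183). In the top crop the loose syringes from the left are 5 (228,415), 20 (348,415), 10 (527,405) and 30 (715,400), all with nozzles away from the robot. The vials are at (112,212) and (88,276).

```bash
cat > h.py <<'E'
import numpy as np, cv2
from scipy.spatial.transform import Rotation as R
from plant import env, imaging, finder
class Cam:
    def __init__(s,n):
        c=imaging.calibration(n);s.f=192/np.tan(np.radians(c['vfov'])/2);s.K=np.array([[s.f,0,c['cx']],[0,s.f,c['cy']],[0,0,1]]);s.D=np.array([c['k1'],0,0,0])
        q=c['attitude'];s.eye=c['eye'];s.R=R.from_quat([q[1],q[2],q[3],q[0]]).as_matrix()@np.diag([1,-1,-1])
    def rays(s,uv):
        n=cv2.undistortPoints(np.asarray(uv,float).reshape(-1,1,2),s.K,s.D)[:,0]
        return np.c_[n,np.ones(len(n))]@s.R.T
    def at_z(s,uv,z):
        r=s.rays(uv);return s.eye+r*((z-s.eye[2])/r[:,2])[:,None]
    def at_d(s,uv,d): return s.eye+s.rays(uv)*np.asarray(d)[:,None]
    def px(s,P):
        return cv2.projectPoints((np.asarray(P,float).reshape(-1,3)-s.eye)@s.R,np.zeros(3),np.zeros(3),s.K,s.D)[0][:,0]
    def cloud(s,d):
        v,u=np.mgrid[:384,:512];return s.at_d(np.c_[u.ravel(),v.ravel()],d.ravel()).reshape(384,512,3)
SY={'5':(.013,.066,.013),'20':(.020,.086,.015),'10':(.0164,.076,.014),'30':(.024,.096,.016),'60':(.0295,.112,.018),'2':(.010,.056,.012)}
def blob(im,cl,cam,cen,r,half,z):
    "axis from bright pixels of the patch around cen (col,row), projected to plane z"
    c,rr=cen;x0,y0=int(c-half[0]),int(rr-half[1]);x1,y1=int(c+half[0]),int(rr+half[1])
    g=im[y0:y1,x0:x1].astype(float).mean(2);b=np.median(g)
    m=((g-b>12)).astype(np.uint8)
    n,l,st,ce=cv2.connectedComponentsWithStats(m,connectivity=8)
    k=1+np.argmax(st[1:,4]);v,u=np.nonzero(l==k);P=cam.at_z(np.c_[u+x0,v+y0],z)[:,:2]
    return P,(v+y0,u+x0)
E
python3 - <<'E'
from h import *
t=Cam('top');s=Cam('scene')
im,d=imaging.grab_frame('top');cl=t.cloud(d)
im2,d2=imaging.grab_frame('scene');c2=s.cloud(d2)
for n,cc,h in [('5',(228,415),(26,50)),('20',(348,418),(22,64)),('10',(527,405),(30,52)),('30',(715,400),(22,68))]:
    D,L,T=SY[n];P,(v,u)=blob(im,cl,t,(100+cc[0]/2.667,100+cc[1]/2.667),D/2,(h[0]/2.667+2,h[1]/2.667+3),D/2)
    c=P.mean(0);_,_,V=np.linalg.svd(P-c);a=V[0]*np.sign(V[0][0]);q=(P-c)@a;w=(P-c)@np.array([-a[1],a[0]])
    print(n,'n',len(P),'c',c.round(4),'yaw',round(np.arctan2(a[1],a[0]),3),'ext',q.min().round(4),q.max().round(4),'len',np.ptp(q).round(4),'exp',round(L+T+.012,3),'w',np.ptp(w).round(4))
    mid=c+a*(q.max()-.012-L/2); mid2=c+a*(q.min()+T+L/2); print('  mid',mid.round(4),mid2.round(4))
    # heights: top depth and scene depth near mid
    for C,cc_ in((t,cl),(s,c2)):
        m=np.linalg.norm(cc_[:,:,:2]-mid,axis=2)<.012; z=cc_[:,:,2][m]; print('   z',np.percentile(z,[5,50,95]).round(4),m.sum(),'expect',D)
# rack
m=(cl[:,:,2]>.05)&(cl[:,:,2]<.075)
n,l,st,ce=cv2.connectedComponentsWithStats(m.astype(np.uint8))
for k in range(1,n):
    if st[k,4]>15: print('hi',st[k],cl[l==k].mean(0).round(3))
E
```

```text
5 n 123 c [0.4178 0.2122] yaw 0.422 ext -0.0353 0.0533 len 0.0886 exp 0.091 w 0.0221
  mid [0.4254 0.2156] [0.4276 0.2166]
   z [-0.0024  0.0081  0.0142] 67 expect 0.013
   z [0.0011 0.0099 0.0145] 105 expect 0.013
20 n 221 c [0.4126 0.098 ] yaw -0.021 ext -0.043 0.0499 len 0.0929 exp 0.113 w 0.0309
  mid [0.4075 0.0981] [0.4275 0.0977]
   z [0.0017 0.0161 0.0206] 70 expect 0.02
   z [-0.3579  0.0132  0.0214] 143 expect 0.02
10 n 168 c [ 0.4321 -0.0727] yaw -0.4 ext -0.0383 0.0452 len 0.0835 exp 0.102 w 0.0278
  mid [ 0.4277 -0.0708] [ 0.4448 -0.078 ]
   z [-0.0004  0.0133  0.0175] 66 expect 0.0164
   z [0.0015 0.0154 0.0183] 60 expect 0.0164
30 n 318 c [ 0.4399 -0.2609] yaw -0.119 ext -0.05 0.0565 len 0.1065 exp 0.124 w 0.0315
  mid [ 0.4364 -0.2605] [ 0.4538 -0.2625]
   z [0.0061 0.0201 0.0244] 70 expect 0.024
   z [0.0014 0.0206 0.0256] 65 expect 0.024
hi [  0   0  54   8 172] [1.099 0.682 0.065]
hi [ 79   0  87   4 237] [1.1   0.403 0.067]
hi [385   5 127  12 594] [ 1.1   -0.483  0.063]
hi [84 23  9  9 39] [1.025 0.492 0.062]
hi [ 99  83  24  19 112] [0.84  0.412 0.063]
hi [151  87  21  17  81] [0.829 0.278 0.062]
hi [361  88  73  40 215] [ 0.789 -0.294  0.062]
hi [272  94  50  13 174] [ 0.83  -0.065  0.063]
hi [235  98  32   6  73] [0.829 0.053 0.062]
hi [ 91 108  19  23 105] [0.764 0.432 0.063]
hi [168 125 127  15 327] [0.744 0.102 0.06 ]
hi [ 99 136  15  22  76] [0.69  0.415 0.063]
hi [395 147  63  63 674] [ 0.6   -0.375  0.062]
hi [408 147  48  15 548] [ 0.696 -0.408  0.069]
hi [176 151  16  51 450] [0.633 0.224 0.056]
hi [408 167  46   8 256] [ 0.653 -0.402  0.069]
hi [408 181  46   9 282] [ 0.617 -0.406  0.069]
```

```bash
cat > m.py <<'E'
from h import *
t=Cam('top');s=Cam('scene')
im,d=imaging.grab_frame('top');cl=t.cloud(d)
im2,d2=imaging.grab_frame('scene');c2=s.cloud(d2)
f=lambda a:(100+np.array(a,float)/2.6667-.3)
for n,tip,th in[('5',(212,375),(244,459)),('20',(351,362),(347,478)),('10',(548,360),(510,452)),('30',(721,335),(711,462))]:
    D,L,T=SY[n];a,b=t.at_z([f(tip),f(th)],D/2)[:,:2];e=(a-b)/np.linalg.norm(a-b)
    print(n,np.linalg.norm(a-b).round(4),'exp',L+T+.012,'mid',(a-e*(.012+L/2)).round(4),(b+e*(T+L/2)).round(4),'yaw',np.arctan2(e[1],e[0]).round(3))
# rack plate from both clouds
for nm,c in(('top',cl),('scene',c2)):
    P=c.reshape(-1,3)
    m=(P[:,2]>.052)&(P[:,2]<.066)&(abs(P[:,0]-.744)<.035)&(P[:,1]>-.08)&(P[:,1]<.30);P=P[m]
    vx,vy,x0,y0=cv2.fitLine(P[:,:2].astype(np.float32),cv2.DIST_HUBER,0,.01,.01).ravel()
    e=np.array([vx,vy])*np.sign(vy);q=(P[:,:2]-[x0,y0])@e;lo,hi=np.percentile(q,[.3,99.7]);c0=np.array([x0,y0])+e*(lo+hi)/2
    yaw=np.arctan2(-e[0],e[1]);o=c0-.011*np.array([np.cos(yaw),np.sin(yaw)])
    print(nm,len(P),'plate len',hi-lo,'yaw',yaw.round(4),'origin',o.round(4))
    X=np.array([np.cos(yaw),np.sin(yaw)]);Y=np.array([-X[1],X[0]]);Q=c.reshape(-1,3);l=np.c_[(Q[:,:2]-o)@X,(Q[:,:2]-o)@Y,Q[:,2]]
    for k,(y,r) in{'60':(.135,.01475),'2':(-.135,.005)}.items():
        mm=(abs(l[:,0]+.078)<.015)&(abs(l[:,1]-y)<.02)&(l[:,2]>.024+1.414*r);print(k,mm.sum(),'y',np.median(l[mm,1]).round(4),'top z',np.percentile(l[mm,2],90).round(4),'exp',.024+2.414*r)
    mm=(abs(l[:,1])<.11)&(l[:,2]>.03)&(l[:,2]<.045)&(l[:,0]<-.02)
    h,ed=np.histogram(l[mm,0],np.arange(-.12,-.02,.004));print(dict(zip(ed.round(3).tolist(),h.tolist())))
E
python3 m.py
```

```text
5 0.0874 exp 0.091 mid [0.4248 0.2146] [0.4281 0.216 ] yaw 0.399
20 0.1118 exp 0.11299999999999999 mid [0.4269 0.0968] [0.4281 0.0968] yaw -0.011
10 0.0967 exp 0.102 mid [ 0.4412 -0.0774] [ 0.4462 -0.0794] yaw -0.383
30 0.1238 exp 0.124 mid [ 0.455  -0.2608] [ 0.4552 -0.2608] yaw -0.084
top 305 plate len 0.3241876308450119 yaw 0.1213 origin [0.7332 0.1001]
60 131 y 0.1336 top z 0.0595 exp 0.0596065
2 38 y -0.1348 top z 0.037 exp 0.036070000000000005
{-0.12: 0, -0.116: 0, -0.112: 0, -0.108: 0, -0.104: 30, -0.1: 63, -0.096: 0, -0.092: 0, -0.088: 0, -0.084: 0, -0.08: 0, -0.076: 0, -0.072: 0, -0.068: 0, -0.064: 0, -0.06: 61, -0.056: 39, -0.052: 0, -0.048: 0, -0.044: 0, -0.04: 0, -0.036: 0, -0.032: 0, -0.028: 0}
scene 407 plate len 0.32257761664803675 yaw 0.1211 origin [0.7306 0.1006]
60 91 y 0.1411 top z 0.0593 exp 0.0596065
2 23 y -0.1333 top z 0.0363 exp 0.036070000000000005
{-0.12: 0, -0.116: 0, -0.112: 0, -0.108: 0, -0.104: 63, -0.1: 133, -0.096: 4, -0.092: 0, -0.088: 0, -0.084: 0, -0.08: 0, -0.076: 0, -0.072: 0, -0.068: 0, -0.064: 1, -0.06: 97, -0.056: 93, -0.052: 2, -0.048: 0, -0.044: 0, -0.04: 0, -0.036: 0, -0.032: 0, -0.028: 0}
```

```bash
cat > plan.py <<'E'
# plan.py x,y,z,psi ... : for each waypoint, tool shift (units) and turn (units) from the previous pose
import sys; from h import *
s=env.state();q=s['tcp_rot'];p=s['eef_pos'];M=R.from_quat([q[1],q[2],q[3],q[0]])
for a in sys.argv[1:]:
    x,y,z,psi=map(float,a.split(','));c,n=np.cos(psi),np.sin(psi)
    T=R.from_matrix(np.array([[-c,-n,0],[-n,c,0],[0,0,-1.]]).T.T)
    print(a,'shift',(M.inv().apply(np.array([x,y,z])-p)/.06).round(2).tolist(),'turn',((M.inv()*T).as_rotvec()/np.radians(6)).round(2).tolist());p=np.array([x,y,z]);M=T
print(s['t'])
E
python3 - <<'E'
import numpy as np
c,n=1,0
print(np.linalg.det(np.array([[-c,-n,0],[-n,c,0],[0,0,-1.]])))
E
python3 plan.py .427,.2155,.10,.41 .427,.2155,.003,.41 .427,.2155,.10,.41 .6644,.0105,.10,.1212 .6644,.0105,.032,.1212
```

```text
1.0
.427,.2155,.10,.41 shift [-5.61, -5.17, 2.19] turn [0.0, -0.0, -7.0]
.427,.2155,.003,.41 shift [0.0, 0.0, 1.62] turn [0.0, 0.0, 0.0]
.427,.2155,.10,.41 shift [0.0, 0.0, -1.62] turn [0.0, 0.0, 0.0]
.6644,.0105,.10,.1212 shift [-2.27, -4.71, 0.0] turn [0.0, 0.0, 2.76]
.6644,.0105,.032,.1212 shift [0.0, 0.0, 1.13] turn [0.0, 0.0, 0.0]
1.2
```

```bash
python3 -m jog '[[[-0.6,-0.5,0.2],[0,0,-0.5],45],[[-1.2,-1.1,0.4],[0,0,-1],45],[[-1.8,-1.7,0.6],[0,0,-1],45],[[-2.4,-2.3,0.8],[0,0,-1],45],[[-3,-2.8,1.0],[0,0,-1],45]]'
python3 plan.py .427,.2155,.10,.41 .427,.2155,.003,.41
```

```text
t: 1.82
eef_pos: [0.3241, 0.3985, 0.1711]
tcp_rot: [0.0, 0.109, 0.994, 0.0]
contact_force: [0.7, 0.9, 0.5]
width: 0.0448
gripper_force: 0.0
.427,.2155,.10,.41 shift [-2.33, -2.61, 1.19] turn [0.0, 0.01, -6.0]
.427,.2155,.003,.41 shift [0.0, 0.0, 1.62] turn [0.0, 0.0, 0.0]
1.825
```

```bash
python3 -m jog '[[[-0.6,-0.6,0.3],[0,0,-1.5],45],[[-1.2,-1.3,0.6],[0,0,-3],45],[[-1.8,-2,0.9],[0,0,-4.5],45],[[-2.33,-2.61,1.19],[0,0,-6],45],[[-2.33,-2.61,1.19],[0,0,-6],45]]'
python3 plan.py .427,.2155,.10,.41 .427,.2155,.003,.41
```

```text
t: 2.45
eef_pos: [0.4267, 0.2144, 0.0988]
tcp_rot: [-0.001, -0.201, 0.979, -0.0]
contact_force: [-0.4, 1.1, -0.1]
width: 0.0451
gripper_force: 0.0
.427,.2155,.10,.41 shift [-0.01, 0.02, -0.02] turn [0.0, -0.02, -0.04]
.427,.2155,.003,.41 shift [0.0, 0.0, 1.62] turn [0.0, 0.0, 0.0]
2.45
```

```bash
python3 -m jog '[[[0,0,0.8],[0,0,0],45],[[0,0.02,1.4],[0,0,0],45],[[0,0.02,1.58],[0,0,0],40],[[0,0.02,1.58],[0,0,0],5],[[0,0.02,1.58],[0,0,0],5]]'
python3 -m jog '[[[0,0,0],[0,0,0],5],[[0,0,0],[0,0,0],5],[[0,0,0],[0,0,0],5],[[0,0,-0.3],[0,0,0],5],[[0,0,-0.6],[0,0,0],5]]'
python3 plan.py .427,.2155,.10,.41 .6644,.0105,.10,.1212 .6644,.0105,.032,.1212
```

```text
t: 3.08
eef_pos: [0.427, 0.2186, 0.0068]
tcp_rot: [0.001, -0.204, 0.979, 0.0]
contact_force: [0.2, -0.0, -0.1]
width: 0.0093
gripper_force: 58.7
t: 3.7
eef_pos: [0.4257, 0.2179, 0.0417]
tcp_rot: [0.0, -0.204, 0.979, -0.0]
contact_force: [-0.6, 0.1, 0.2]
width: 0.0093
gripper_force: 59.1
.427,.2155,.10,.41 shift [-0.0, -0.05, -0.97] turn [-0.0, 0.0, 0.0]
.6644,.0105,.10,.1212 shift [-2.27, -4.71, 0.0] turn [0.0, 0.0, 2.76]
.6644,.0105,.032,.1212 shift [0.0, 0.0, 1.13] turn [0.0, 0.0, 0.0]
3.7
```

```bash
python3 - <<'E'
from h import *
im,d=imaging.grab_frame('scene');im2,d=imaging.grab_frame('top')
a=cv2.resize(im[180:320,150:290],(600,600));b=cv2.resize(im2[170:310,130:176],(197,600))
cv2.imwrite('pics/g5.png',np.hstack([a,b])[:,:,::-1])
E
```

```text
(no output)
```

View pics/g5.png

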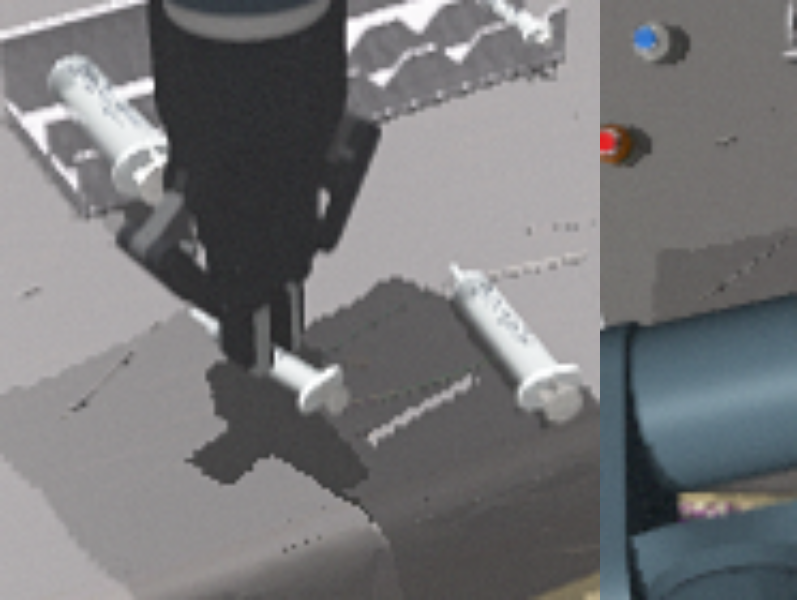

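The syringe_5 is held in the fingers and roughly level. Its flange is at (325,390) in the crop, but the opening reads 9 mm instead of 13, so I'll measure where it sits.

```bash
cat > held.py <<'E'
# held.py name psi : top of the held syringe behind the fingers, in (along axis, across, z) relative to TCP
import sys; from h import *
n,psi=sys.argv[1],float(sys.argv[2]);st=env.state();p=st['eef_pos'];D,L,T=SY[n]
s=Cam('scene');im,d=imaging.grab_frame('scene');P=s.cloud(d).reshape(-1,3)-p
a=np.array([np.cos(psi),np.sin(psi)]);l=np.c_[P[:,0]*a[0]+P[:,1]*a[1],-P[:,0]*a[1]+P[:,1]*a[0],P[:,2]]
m=(abs(l[:,1])<.03)&(abs(l[:,2])<.03)&(l[:,0]<-.012)&(l[:,0]>-.09)&(P[:,2]+p[2]>.008);l=l[m]
for x in np.arange(-.09,-.012,.006):
    k=l[(l[:,0]>=x)&(l[:,0]<x+.006)]
    if len(k)>2: print(round(x,3),len(k),'y',k[:,1].min().round(4),k[:,1].max().round(4),'z',k[:,2].min().round(4),k[:,2].max().round(4))
print('rear min',l[:,0].min().round(4),'expected for centred',-(L/2+T),'tcp',p,st['width'])
E
python3 held.py 5 .41
```

```text
-0.048 24 y -0.0064 0.005 z -0.0043 0.0077
-0.042 13 y -0.0039 0.0089 z 0.0004 0.0094
-0.036 55 y -0.014 0.0132 z -0.0054 0.0081
-0.03 19 y -0.0045 0.0064 z -0.0005 0.0082
-0.024 19 y -0.0041 0.0067 z -0.0034 0.0082
-0.018 23 y -0.0086 0.009 z -0.001 0.026
rear min -0.0464 expected for centred -0.046 tcp [0.4275261  0.21839141 0.04318342] 0.009774880757416149
```

```bash
python3 -m jog '[[[0,0,-0.5],[0,0,0],5],[[-0.4,-0.9,-0.97],[0,0,0.5],5],[[-0.8,-1.8,-0.97],[0,0,1],5],[[-1.2,-2.7,-0.97],[0,0,1.5],5],[[-1.6,-3.5,-0.97],[0,0,2],5]]'
python3 plan.py .6644,.0105,.10,.1212 .6644,.0105,.036,.1212
```

```text
t: 4.47
eef_pos: [0.5983, 0.062, 0.0982]
tcp_rot: [-0.001, -0.099, 0.995, 0.0]
contact_force: [-0.8, 0.6, 0.2]
width: 0.0093
gripper_force: 59.1
.6644,.0105,.10,.1212 shift [-0.91, -1.06, -0.03] turn [0.0, -0.01, 0.74]
.6644,.0105,.036,.1212 shift [0.0, 0.0, 1.07] turn [0.0, 0.0, 0.0]
4.475
```

```bash
python3 -m jog '[[[-0.5,-0.5,0],[0,0,0.7],5],[[-0.9,-1.06,0],[0,0,0.75],5],[[-0.9,-1.06,0],[0,0,0.75],5],[[-0.9,-1.06,0.1],[0,0,0.75],5],[[-0.9,-1.06,0.1],[0,0,0.75],5]]'
python3 plan.py .6644,.0105,.050,.1212 .6644,.0105,.033,.1212
```

```text
t: 5.1
eef_pos: [0.6614, 0.0132, 0.0917]
tcp_rot: [-0.002, -0.062, 0.998, 0.0]
contact_force: [-0.1, -0.1, -0.4]
width: 0.0098
gripper_force: 59.1
.6644,.0105,.050,.1212 shift [-0.05, -0.05, 0.69] turn [0.01, -0.03, 0.02]
.6644,.0105,.033,.1212 shift [0.0, 0.0, 0.28] turn [0.0, 0.0, 0.0]
5.1
```

```bash
python3 -m jog '[[[-0.05,-0.05,0.4],[0,0,0],5],[[-0.05,-0.05,0.7],[0,0,0],5],[[-0.05,-0.05,0.85],[0,0,0],5],[[-0.05,-0.05,0.95],[0,0,0],5],[[-0.05,-0.05,0.95],[0,0,0],5]]'
python3 plan.py .6644,.0105,.033,.1212

```

```text
t: 5.72
eef_pos: [0.6664, 0.0096, 0.0362]
tcp_rot: [-0.0, -0.061, 0.998, 0.0]
contact_force: [0.2, -0.1, -0.5]
width: 0.0094
gripper_force: 59.1
.6644,.0105,.033,.1212 shift [0.03, 0.02, 0.05] turn [0.0, -0.0, 0.01]
5.725
```

```bash
python3 held.py 5 .1212|tail -6
```

```text
-0.042 13 y -0.0032 0.0124 z -0.0066 0.0076
-0.036 16 y -0.0102 0.0086 z -0.006 0.0059
-0.03 105 y -0.0293 0.0289 z -0.0279 0.0063
-0.024 63 y -0.0296 0.03 z -0.0277 0.0066
-0.018 29 y -0.0105 0.0118 z -0.003 0.029
rear min -0.0461 expected for centred -0.046 tcp [0.66637597 0.00962698 0.03617592] 0.009416061752351027
```

```bash
python3 -m jog '[[[0.02,0.01,0.06],[0,0,0],5],[[0.02,0.01,0.06],[0,0,0],12],[[0.02,0.01,0.06],[0,0,0],18],[[0.02,0.01,0.06],[0,0,0],26],[[0.02,0.01,0.06],[0,0,0],26]]'
python3 -m jog '[[[0,0,-0.3],[0,0,0],26],[[0,0,-0.8],[0,0,0],26],[[0,0,-1.5],[0,0,0],45],[[0,0,-1.5],[0,0,0],45],[[0,0,-1.5],[0,0,0],45]]'
python3 plan.py .4275,.097,.10,-.015 .4275,.097,.004,-.015
```

```text
t: 6.4
eef_pos: [0.6651, 0.0099, 0.0326]
tcp_rot: [-0.0, -0.061, 0.998, -0.0]
contact_force: [-0.8, -0.5, -0.6]
width: 0.0264
gripper_force: 0.0
t: 7.02
eef_pos: [0.6652, 0.01, 0.1233]
tcp_rot: [0.0, -0.061, 0.998, -0.0]
contact_force: [-0.5, 0.9, -0.9]
width: 0.0448
gripper_force: 0.0
.4275,.097,.10,-.015 shift [3.75, 1.92, 0.39] turn [-0.0, 0.0, 1.31]
.4275,.097,.004,-.015 shift [0.0, 0.0, 1.6] turn [0.0, 0.0, 0.0]
7.025
```

```bash
python3 -m jog '[[[0.9,0.4,0],[0,0,0.5],45],[[1.7,0.9,0.1],[0,0,1],45],[[2.5,1.3,0.2],[0,0,1.3],45],[[3.2,1.6,0.3],[0,0,1.3],45],[[3.75,1.92,0.39],[0,0,1.3],45]]'
python3 -m jog '[[[0,0,0],[0,0,0],45],[[0,0,0],[0,0,0],45],[[0,0,0],[0,0,0],45],[[0,0,0.5],[0,0,0],45],[[0,0,0.5],[0,0,0],45]]'
python3 plan.py .4275,.097,.003,-.015
python3 - <<'E'
from h import *
im,d=imaging.grab_frame('scene');im2,d=imaging.grab_frame('top')
cv2.imwrite('pics/p5.png',np.hstack([cv2.resize(im[140:290,140:340],(800,600))])[:,:,::-1])
E
```

```text
t: 7.65
eef_pos: [0.4248, 0.0973, 0.0976]
tcp_rot: [-0.002, 0.007, 1.0, 0.0]
contact_force: [0.6, -0.4, 0.8]
width: 0.045
gripper_force: 0.0
t: 8.28
eef_pos: [0.4267, 0.0966, 0.0677]
tcp_rot: [-0.002, 0.007, 1.0, 0.0]
contact_force: [0.1, 0.0, 0.2]
width: 0.0451
gripper_force: 0.0
.4275,.097,.003,-.015 shift [-0.02, 0.01, 1.08] turn [0.0, -0.05, 0.0]
8.275
```

View pics/p5.png

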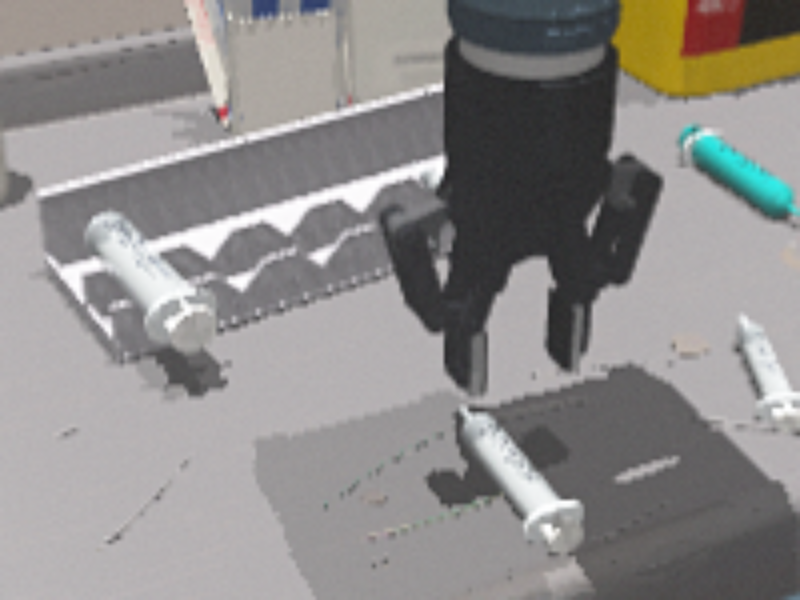

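The open fingers stand above syringe_20 (520,480) and hide the notch where syringe_5 went. I'll go down and grip.

```bash
python3 -m jog '[[[0,0.01,0.7],[0,0,0],45],[[0,0.01,1.08],[0,0,0],45],[[0,0.01,1.08],[0,0,0],45],[[0,0.01,1.08],[0,0,0],10],[[0,0.01,1.08],[0,0,0],10]]'
python3 -m jog '[[[0,0,0],[0,0,0],10],[[0,0,0],[0,0,0],10],[[0,0,-0.3],[0,0,0],10],[[0,0,-0.8],[0,0,0],10],[[0,0,-1.6],[0,0,0],10]]'
python3 held.py 20 -.015
python3 plan.py .6513,.1177,.10,.1212
```

```text
t: 9.0
eef_pos: [0.4296, 0.0974, 0.0064]
tcp_rot: [0.002, 0.007, 1.0, -0.0]
contact_force: [-0.7, 0.1, 4.3]
width: 0.0176
gripper_force: 58.7
t: 9.62
eef_pos: [0.4268, 0.0975, 0.1011]
tcp_rot: [-0.001, 0.007, 1.0, 0.0]
contact_force: [-0.0, 0.0, 0.4]
width: 0.0175
gripper_force: 58.8
-0.066 22 y -0.0061 0.0086 z -0.0016 0.014
-0.06 36 y -0.0096 0.0073 z -0.0028 0.0127
-0.054 44 y -0.0147 0.0158 z -0.0045 0.0139
-0.048 71 y -0.0169 0.016 z -0.0062 0.0143
-0.042 21 y -0.0053 0.0098 z 0.005 0.0148
-0.036 23 y -0.0048 0.0096 z 0.0013 0.0135
-0.03 26 y -0.0058 0.0095 z 0.0003 0.0135
-0.024 20 y -0.0052 0.0102 z 0.0008 0.0139
-0.018 44 y -0.0147 0.0158 z 0.0003 0.0281
rear min -0.0617 expected for centred -0.057999999999999996 tcp [0.42683149 0.09749482 0.10111197] 0.01753589807008701
.6513,.1177,.10,.1212 shift [-3.65, 0.39, 0.18] turn [-0.01, 0.11, -1.29]
9.675
```

```bash
python3 -m jog '[[[-0.8,0.1,0],[0,0,-0.5],10],[[-1.6,0.2,0],[0,0,-1],10],[[-2.4,0.3,0],[0,0,-1.3],10],[[-3.2,0.35,0],[0,0,-1.3],10],[[-3.7,0.39,0],[0,0,-1.3],10]]'
python3 -m jog '[[[0,0,0],[0,0,0],10],[[0,0,0],[0,0,0],10],[[0,0,0.2],[0,0,0],10],[[0,0,0.5],[0,0,0],10],[[0,0,0.5],[0,0,0],10]]'
python3 plan.py .6543,.1181,.036,.1212
python3 held.py 20 .1212
```

```text
t: 10.3
eef_pos: [0.6525, 0.1179, 0.1013]
tcp_rot: [0.001, -0.061, 0.998, -0.0]
contact_force: [0.1, -0.7, 0.7]
width: 0.0177
gripper_force: 58.8
t: 10.92
eef_pos: [0.6477, 0.1178, 0.0674]
tcp_rot: [-0.003, -0.061, 0.998, 0.0]
contact_force: [0.7, -0.4, -0.7]
width: 0.0175
gripper_force: 58.7
.6543,.1181,.036,.1212 shift [-0.11, -0.01, 0.52] turn [0.01, -0.05, 0.01]
10.925
-0.066 20 y -0.007 0.0088 z -0.0035 0.013
-0.06 23 y -0.0079 0.0086 z -0.0052 0.0134
-0.054 29 y -0.0142 0.0157 z -0.0022 0.0133
-0.048 33 y -0.0148 0.0165 z -0.0061 0.014
-0.042 10 y -0.0025 0.01 z 0.0067 0.0144
-0.036 16 y -0.0043 0.0101 z -0.0006 0.0146
-0.03 10 y -0.0054 0.0099 z -0.0003 0.0138
-0.024 24 y -0.0029 0.0291 z -0.0294 0.0135
-0.018 38 y -0.0156 0.0163 z -0.0285 0.0299
rear min -0.0623 expected for centred -0.057999999999999996 tcp [0.64774919 0.11777293 0.06740974] 0.017481966303077322
```

```bash
python3 -m jog '[[[-0.05,0,0.2],[0,0,0],10],[[-0.05,0,0.35],[0,0,0],10],[[-0.05,0,0.45],[0,0,0],10],[[-0.05,0,0.45],[0,0,0],10],[[-0.05,0,0.45],[0,0,0],10]]'
python3 plan.py .6543,.1181,.036,.1212
```

```text
t: 11.6
eef_pos: [0.6534, 0.1182, 0.0438]
tcp_rot: [0.0, -0.061, 0.998, -0.0]
contact_force: [0.1, 0.0, 0.3]
width: 0.0174
gripper_force: 58.7
.6543,.1181,.036,.1212 shift [-0.02, -0.0, 0.13] turn [-0.0, 0.0, 0.01]
11.6
```

```bash
python3 -m jog '[[[-0.02,0,0.13],[0,0,0],10],[[-0.02,0,0.13],[0,0,0],10],[[-0.02,0,0.13],[0,0,0],20],[[-0.02,0,0.13],[0,0,0],26],[[-0.02,0,0.13],[0,0,0],34]]'
python3 -m jog '[[[0,0,-0.3],[0,0,0],34],[[0,0,-0.8],[0,0,0],34],[[0,0,-1.3],[0,0,0],45],[[0,0,-1.3],[0,0,0],45],[[0,0,-1.3],[0,0,0],45]]'
python3 plan.py .445,-.0785,.10,-.39 .445,-.0785,.003,-.39
```

```text
t: 12.22
eef_pos: [0.6544, 0.1183, 0.0359]
tcp_rot: [0.0, -0.061, 0.998, -0.0]
contact_force: [-0.5, -0.0, 0.3]
width: 0.0342
gripper_force: 0.0
t: 12.85
eef_pos: [0.6539, 0.1183, 0.1135]
tcp_rot: [-0.0, -0.061, 0.998, 0.0]
contact_force: [-0.1, -0.1, -0.3]
width: 0.0447
gripper_force: 0.0
.445,-.0785,.10,-.39 shift [3.86, -2.83, 0.23] turn [-0.0, -0.0, 4.89]
.445,-.0785,.003,-.39 shift [0.0, 0.0, 1.62] turn [0.0, 0.0, 0.0]
12.85
```

```bash
python3 -m jog '[[[0.7,-0.5,0],[0,0,1],45],[[1.4,-1,0],[0,0,2],45],[[2.1,-1.6,0.1],[0,0,3],45],[[2.8,-2.1,0.2],[0,0,4],45],[[3.4,-2.5,0.23],[0,0,4.9],45]]'
python3 -m jog '[[[0,0,0],[0,0,0],45],[[0,0,0],[0,0,0],45],[[0,0,0],[0,0,0],45],[[0,0,0],[0,0,0],45],[[0,0,0],[0,0,0],45]]'
python3 plan.py .445,-.0785,.003,-.39
python3 - <<'E'
from h import *
im,d=imaging.grab_frame('scene');im2,d=imaging.grab_frame('top')
cv2.imwrite('pics/p20.png',np.hstack([cv2.resize(im[140:290,140:340],(800,600))])[:,:,::-1])
E
```

```text
t: 13.48
eef_pos: [0.4674, -0.056, 0.098]
tcp_rot: [-0.002, 0.196, 0.981, 0.0]
contact_force: [0.6, 0.1, 0.3]
width: 0.0451
gripper_force: 0.0
t: 14.1
eef_pos: [0.4704, -0.0551, 0.0999]
tcp_rot: [-0.0, 0.194, 0.981, 0.0]
contact_force: [1.1, -0.6, -0.5]
width: 0.045
gripper_force: 0.0
.445,-.0785,.003,-.39 shift [0.24, -0.52, 1.61] turn [0.0, -0.0, 0.0]
14.1
```

View pics/p20.png

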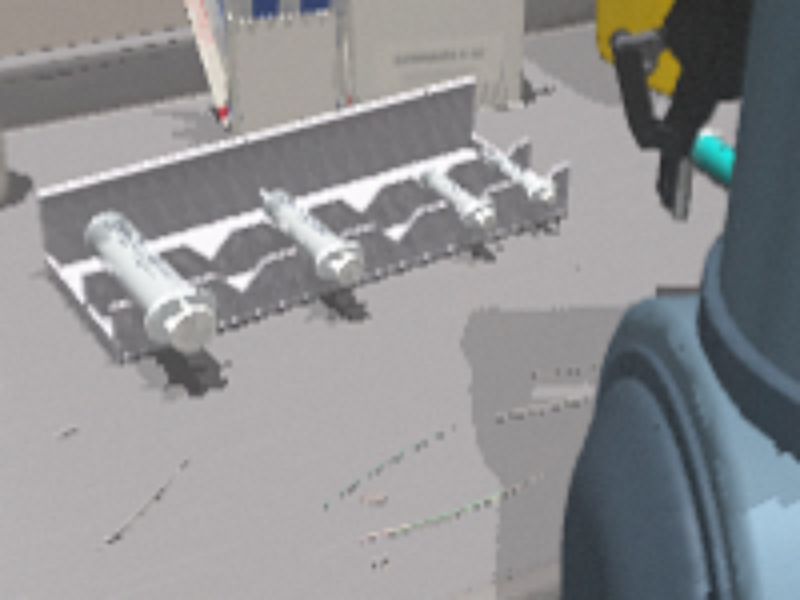

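Both are seated: syringe_20 at (310,235) in the third notch and syringe_5 at (460,200) in the fifth. Now syringe_10.

```bash
python3 -m jog '[[[0.24,-0.52,0],[0,0,0],45],[[0.24,-0.52,0.5],[0,0,0],45],[[0.24,-0.52,1.1],[0,0,0],45],[[0.24,-0.52,1.6],[0,0,0],45],[[0.24,-0.52,1.6],[0,0,0],45]]'
python3 -m jog '[[[0,0,0],[0,0,0],45],[[0,0,0],[0,0,0],10],[[0,0,0],[0,0,0],10],[[0,0,0],[0,0,0],8],[[0,0,0],[0,0,0],8]]'
python3 -m jog '[[[0,0,0],[0,0,0],8],[[0,0,-0.3],[0,0,0],8],[[0,0,-0.8],[0,0,0],8],[[0,0,-1.6],[0,0,0],8],[[0,0,-1.6],[0,0,0],8]]'
python3 held.py 10 -.39
python3 plan.py .6579,.0641,.10,.1212
```

```text
t: 14.82
eef_pos: [0.443, -0.0779, 0.002]
tcp_rot: [-0.003, 0.194, 0.981, 0.001]
contact_force: [0.4, -0.3, -0.5]
width: 0.0446
gripper_force: 0.0
t: 15.45
eef_pos: [0.446, -0.0792, 0.0054]
tcp_rot: [0.001, 0.194, 0.981, -0.0]
contact_force: [-1.6, 0.3, 5.6]
width: 0.0138
gripper_force: 58.6
t: 16.08
eef_pos: [0.4481, -0.0801, 0.1044]
tcp_rot: [0.005, 0.194, 0.981, -0.001]
contact_force: [-0.4, 0.4, 0.2]
width: 0.0133
gripper_force: 58.9
.6579,.0641,.10,.1212 shift [-2.35, 3.55, 0.05] turn [-0.01, 0.05, -4.89]
16.125Traceback (most recent call last):
  File "held.py", line 10, in <module>
    print('rear min',l[:,0].min().round(4),'expected for centred',-(L/2+T),'tcp',p,st['width'])
                     ~~~~~~~~~~^^
    return umr_minimum(a, axis, None, out, keepdims, initial, where)
ValueError: zero-size array to reduction operation minimum which has no identity
```

Occluded by the arm from the scene view. I'll move to the hover point and measure there.

```bash
python3 -m jog '[[[-0.5,0.7,0],[0,0,-1],8],[[-1,1.4,0],[0,0,-2],8],[[-1.4,2.1,0],[0,0,-3],8],[[-1.9,2.8,0],[0,0,-4],8],[[-2.35,3.5,0],[0,0,-4.9],8]]'
python3 -m jog '[[[0,0,0],[0,0,0],8],[[0,0,0],[0,0,0],8],[[0,0,0],[0,0,0],8],[[0,0,0],[0,0,0],8],[[0,0,0],[0,0,0],8]]'
python3 held.py 10 .1212
python3 plan.py .6579,.0641,.06,.1212
```

```text
t: 16.75
eef_pos: [0.6556, 0.0627, 0.0979]
tcp_rot: [-0.001, -0.063, 0.998, 0.0]
contact_force: [0.1, -0.5, 1.3]
width: 0.0138
gripper_force: 58.9
t: 17.38
eef_pos: [0.6551, 0.0612, 0.1001]
tcp_rot: [0.0, -0.061, 0.998, -0.0]
contact_force: [-0.1, -0.3, -0.2]
width: 0.0141
gripper_force: 58.9
-0.06 3 y -0.0004 0.0078 z 0.001 0.006
-0.054 25 y -0.0076 0.0071 z -0.0032 0.0103
-0.048 26 y -0.0137 0.0141 z -0.004 0.0111
-0.042 21 y -0.0118 0.0136 z -0.006 0.011
-0.036 9 y -0.0025 0.008 z 0.0043 0.0105
-0.03 10 y -0.0044 0.0074 z -0.0013 0.0106
-0.024 11 y -0.0013 0.0077 z -0.0007 0.0108
-0.018 30 y -0.0134 0.0147 z -0.0021 0.0288
rear min -0.0547 expected for centred -0.052 tcp [0.65505272 0.06120705 0.10012531] 0.014111529114041439
.6579,.0641,.06,.1212 shift [-0.05, 0.04, 0.67] turn [-0.0, 0.0, 0.01]
17.425
```

```bash
python3 -m jog '[[[-0.08,0.04,0.3],[0,0,0],8],[[-0.08,0.04,0.6],[0,0,0],8],[[-0.08,0.04,0.85],[0,0,0],8],[[-0.08,0.04,0.97],[0,0,0],8],[[-0.08,0.04,0.97],[0,0,0],8]]'
python3 -m jog '[[[0,0,0],[0,0,0],8],[[0,0,0.05],[0,0,0],8],[[0,0,0.1],[0,0,0],8],[[0,0,0.12],[0,0,0],8],[[0,0,0.12],[0,0,0],8]]'
python3 plan.py .6599,.0643,.0345,.1212
```

```text
t: 18.05
eef_pos: [0.6593, 0.0646, 0.0407]
tcp_rot: [-0.001, -0.061, 0.998, 0.0]
contact_force: [0.1, -0.1, -0.4]
width: 0.0137
gripper_force: 58.9
t: 18.68
eef_pos: [0.6597, 0.0646, 0.0343]
tcp_rot: [-0.0, -0.061, 0.998, 0.0]
contact_force: [-0.4, 0.3, 0.2]
width: 0.0137
gripper_force: 58.9
.6599,.0643,.0345,.1212 shift [-0.0, -0.01, -0.0] turn [0.0, -0.0, 0.01]
18.675
```

```bash
python3 -m jog '[[[0,0,0],[0,0,0],16],[[0,0,0],[0,0,0],22],[[0,0,0],[0,0,0],29],[[0,0,0],[0,0,0],29],[[0,0,-0.2],[0,0,0],29]]'
python3 -m jog '[[[0,0,-0.6],[0,0,0],29],[[0,0,-1.2],[0,0,0],29],[[0,0,-1.2],[0,0,0],45],[[0,0,-1.2],[0,0,0],45],[[0,0,-1.2],[0,0,0],45]]'
python3 plan.py .455,-.261,.10,-.1 .455,-.261,.003,-.1
```

```text
t: 19.3
eef_pos: [0.6588, 0.0646, 0.0458]
tcp_rot: [-0.001, -0.061, 0.998, 0.0]
contact_force: [-0.3, -0.8, 0.4]
width: 0.0292
gripper_force: 0.0
t: 19.92
eef_pos: [0.6587, 0.0647, 0.117]
tcp_rot: [-0.001, -0.061, 0.998, 0.0]
contact_force: [-0.8, -0.5, -0.9]
width: 0.0452
gripper_force: 0.0
.455,-.261,.10,-.1 shift [4.03, -4.97, 0.29] turn [0.0, -0.03, 2.12]
.455,-.261,.003,-.1 shift [0.0, 0.0, 1.62] turn [0.0, 0.0, 0.0]
19.925
```

```bash
python3 -m jog '[[[0.5,-0.6,0],[0,0,0.5],45],[[1,-1.2,0],[0,0,1],45],[[1.5,-1.8,0],[0,0,1.5],45],[[2,-2.4,0],[0,0,2],45],[[2.4,-3,0],[0,0,2.1],45]]'
python3 -m jog '[[[0,0,0],[0,0,0],45],[[0,0,0],[0,0,0],45],[[0,0,0],[0,0,0],45],[[0,0,0],[0,0,0],45],[[0,0,0],[0,0,0],45]]'
python3 plan.py .455,-.261,.10,-.1
```

```text
t: 20.55
eef_pos: [0.537, -0.1324, 0.1173]
tcp_rot: [-0.001, 0.049, 0.999, 0.0]
contact_force: [1.0, -0.3, 0.9]
width: 0.0449
gripper_force: 0.0
t: 21.18
eef_pos: [0.539, -0.1311, 0.1184]
tcp_rot: [-0.0, 0.048, 0.999, 0.0]
contact_force: [0.6, -0.5, -0.9]
width: 0.0451
gripper_force: 0.0
.455,-.261,.10,-.1 shift [1.18, -2.29, 0.31] turn [0.0, -0.0, 0.03]
21.175
```

```bash
python3 -m jog '[[[0.4,-0.7,0],[0,0,0],45],[[0.8,-1.5,0.1],[0,0,0],45],[[1.18,-2.29,0.3],[0,0,0],45],[[1.18,-2.29,0.6],[0,0,0],45],[[1.18,-2.29,0.6],[0,0,0],45]]'
python3 -m jog '[[[0,0,0],[0,0,0],45],[[0,0,0],[0,0,0],45],[[0,0,0],[0,0,0],45],[[0,0,0],[0,0,0],45],[[0,0,0],[0,0,0],45]]'
python3 plan.py .455,-.261,.003,-.1
python3 - <<'E'
from h import *
im,d=imaging.grab_frame('scene')
cv2.imwrite('pics/p30.png',cv2.resize(im[140:290,240:440],(800,600))[:,:,::-1])
E
```

```text
t: 21.8
eef_pos: [0.4541, -0.2602, 0.0808]
tcp_rot: [-0.001, 0.049, 0.999, 0.001]
contact_force: [0.1, -0.3, -0.1]
width: 0.0448
gripper_force: 0.0
t: 22.42
eef_pos: [0.455, -0.2614, 0.0826]
tcp_rot: [0.0, 0.049, 0.999, -0.0]
contact_force: [0.3, -0.2, 1.2]
width: 0.045
gripper_force: 0.0
.455,-.261,.003,-.1 shift [0.0, 0.01, 1.33] turn [-0.0, 0.0, 0.02]
22.425
```

View pics/p30.png

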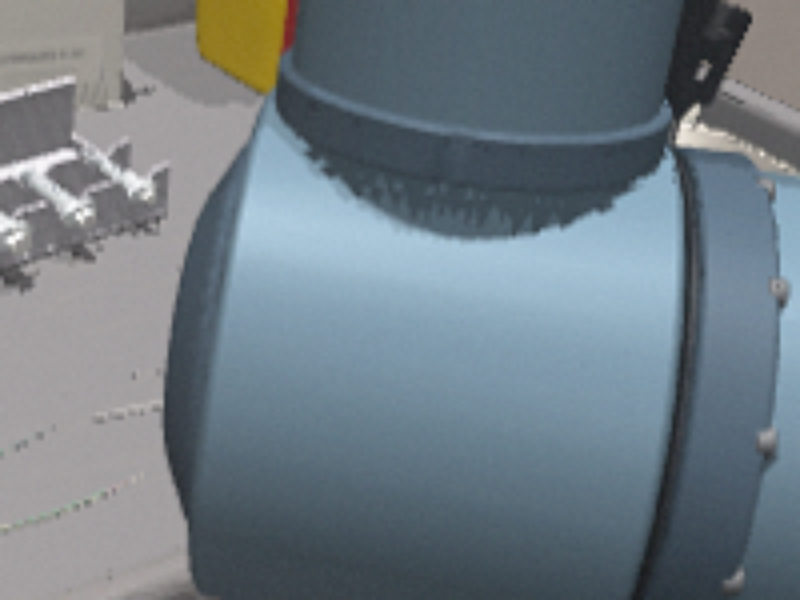

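The arm hides syringe_30 here; syringes 2, 5 and 10 can be seen in the rack on the left. My measurements of it agree to 1 mm, so I'll go down.

```bash
python3 -m jog '[[[0,0,0.5],[0,0,0],50],[[0,0,1],[0,0,0],50],[[0,0,1.33],[0,0,0],50],[[0,0,1.33],[0,0,0],50],[[0,0,1.33],[0,0,0],50]]'
python3 -m jog '[[[0,0,0],[0,0,0],15],[[0,0,0],[0,0,0],15],[[0,0,0],[0,0,0],15],[[0,0,0],[0,0,0],15],[[0,0,0],[0,0,0],15]]'
python3 -m jog '[[[0,0,0],[0,0,0],15],[[0,0,-0.3],[0,0,0],15],[[0,0,-0.8],[0,0,0],15],[[0,0,-1.7],[0,0,0],15],[[0,0,-1.7],[0,0,0],15]]'
python3 plan.py .55,-.05,.105,.0 .6448,.1713,.105,.1212
```

```text
t: 23.1
eef_pos: [0.4555, -0.262, 0.0035]
tcp_rot: [0.001, 0.049, 0.999, -0.0]
contact_force: [0.6, -0.2, 0.1]
width: 0.0502
gripper_force: 0.0
t: 23.72
eef_pos: [0.4557, -0.2622, 0.004]
tcp_rot: [0.001, 0.049, 0.999, -0.001]
contact_force: [-2.1, 2.0, 5.9]
width: 0.0217
gripper_force: 58.8
t: 24.35
eef_pos: [0.4578, -0.2639, 0.1105]
tcp_rot: [0.004, 0.049, 0.999, -0.003]
contact_force: [-0.5, 0.5, -0.1]
width: 0.0219
gripper_force: 58.8
.55,-.05,.105,.0 shift [-1.18, 3.7, 0.08] turn [-0.07, 0.08, -0.93]
.6448,.1713,.105,.1212 shift [-1.58, 3.69, 0.0] turn [0.0, 0.0, -1.16]
24.35
```

```bash
python3 -m jog '[[[-0.3,0.8,0],[0,0,-0.3],15],[[-0.6,1.6,0],[0,0,-0.6],15],[[-0.9,2.4,0],[0,0,-0.9],15],[[-1.1,3.2,0],[0,0,-0.9],15],[[-1.18,3.7,0],[0,0,-0.9],15]]'
python3 -m jog '[[[-0.3,0.8,0],[0,0,-0.3],15],[[-0.6,1.6,0],[0,0,-0.6],15],[[-0.9,2.4,0],[0,0,-0.9],15],[[-1.3,3.1,0],[0,0,-1.2],15],[[-1.58,3.6,0],[0,0,-1.2],15]]'
python3 -m jog '[[[0,0,0],[0,0,0],15],[[0,0,0],[0,0,0],15],[[0,0,0],[0,0,0],15],[[0,0,0],[0,0,0],15],[[0,0,0],[0,0,0],15]]'
python3 held.py 30 .1212
python3 plan.py .6448,.1713,.06,.1212
```

```text
t: 24.98
eef_pos: [0.5469, -0.0451, 0.1041]
tcp_rot: [-0.001, 0.001, 1.0, 0.0]
contact_force: [-0.2, -0.6, 0.2]
width: 0.0217
gripper_force: 58.9
t: 25.6
eef_pos: [0.6425, 0.1702, 0.104]
tcp_rot: [-0.001, -0.062, 0.998, 0.0]
contact_force: [1.2, -0.9, -0.3]
width: 0.0217
gripper_force: 59.0
t: 26.22
eef_pos: [0.6425, 0.1677, 0.1048]
tcp_rot: [0.0, -0.061, 0.998, 0.0]
contact_force: [0.1, 0.7, -1.3]
width: 0.0217
gripper_force: 59.0
-0.072 12 y -0.0094 0.0108 z -0.001 0.0133
-0.066 59 y -0.0105 0.0111 z -0.0033 0.019
-0.06 7 y 0.0003 0.0088 z 0.0077 0.021
-0.054 84 y -0.0176 0.0192 z -0.0033 0.0201
-0.048 7 y -0.0007 0.0054 z -0.0036 0.02
-0.042 14 y -0.0066 0.0123 z 0.0089 0.0197
-0.036 15 y -0.0066 0.0115 z 0.0052 0.019
-0.03 20 y -0.0086 0.0111 z 0.0048 0.0206
-0.024 18 y -0.0049 0.0118 z 0.0022 0.0198
-0.018 31 y -0.0162 0.0177 z 0.0043 0.0286
rear min -0.0673 expected for centred -0.064 tcp [0.64253009 0.16773017 0.10482113] 0.021741690050370188
.6448,.1713,.06,.1212 shift [-0.04, 0.05, 0.75] turn [-0.0, 0.0, 0.01]
26.275
```

```bash
python3 -m jog '[[[-0.08,0.05,0.3],[0,0,0],15],[[-0.08,0.05,0.6],[0,0,0],15],[[-0.08,0.05,0.85],[0,0,0],15],[[-0.08,0.05,1],[0,0,0],15],[[-0.08,0.05,1],[0,0,0],15]]'
python3 -m jog '[[[0,0,0],[0,0,0],15],[[0,0,0.08],[0,0,0],15],[[0,0,0.14],[0,0,0],15],[[0,0,0.17],[0,0,0],15],[[0,0,0.17],[0,0,0],15]]'
python3 plan.py .6473,.1716,.0348,.1212
```

```text
t: 26.9
eef_pos: [0.6463, 0.1717, 0.0434]
tcp_rot: [-0.001, -0.061, 0.998, -0.0]
contact_force: [0.2, -0.1, -1.0]
width: 0.0218
gripper_force: 59.0
t: 27.52
eef_pos: [0.6468, 0.1718, 0.0343]
tcp_rot: [-0.0, -0.061, 0.998, -0.0]
contact_force: [-0.4, -0.1, 0.0]
width: 0.022
gripper_force: 59.0
.6473,.1716,.0348,.1212 shift [-0.01, -0.0, -0.01] turn [0.0, -0.0, 0.01]
27.525
```

Release, rise, then swing aside to look.

```bash
python3 -m jog '[[[0,0,0],[0,0,0],26],[[0,0,0],[0,0,0],30],[[0,0,0],[0,0,0],34],[[0,0,0],[0,0,0],34],[[0,0,-0.2],[0,0,0],34]]'
python3 -m jog '[[[0,0,-0.6],[0,0,0],34],[[0,0,-1.2],[0,0,0],34],[[0,0,-2],[0,0,0],34],[[0.5,-0.7,-2],[0,0,0],34],[[1,-1.5,-2],[0,0,0],34]]'
python3 -m jog '[[[0.5,-0.8,0],[0,0,0],34],[[1,-1.6,0],[0,0,0],34],[[1.5,-2.4,0],[0,0,0],34],[[1.8,-3.2,0],[0,0,0],34],[[2,-4,0],[0,0,0],34]]'
cat > chk.py <<'E'
from h import *
im,d=imaging.grab_frame('scene');im2,d2=imaging.grab_frame('top')
cv2.imwrite('pics/end.png',np.hstack([cv2.resize(im[140:260,130:290],(800,600))])[:,:,::-1])
o=np.array([.732,.1003]);X=np.array([np.cos(.1212),np.sin(.1212)]);Y=np.array([-X[1],X[0]])
for nm,dd in(('top',d2),('scene',d)):
    Q=Cam(nm).cloud(dd).reshape(-1,3);l=np.c_[(Q[:,:2]-o)@X,(Q[:,:2]-o)@Y,Q[:,2]]
    for k,y in{'60':.135,'30':.081,'20':.027,'10':-.027,'5':-.081,'2':-.135}.items():
        D,L,T=SY[k];r=D/2;za=.024+1.414*r
        m=(l[:,0]<-.08-L/2)&(l[:,0]>-.2)&(abs(l[:,1]-y)<.022)&(l[:,2]>.015)&(l[:,2]<.08);rear=np.percentile(l[m,0],2) if m.sum() else 0
        out=[]
        for xa in(-.11,-.078,-.05):
            mm=(abs(l[:,0]-xa)<.008)&(abs(l[:,1]-y)<.018)&(l[:,2]>za+.3*r);out+=[(np.median(l[mm,1])-y).round(4) if mm.sum() else None,np.percentile(l[mm,2],90).round(4) if mm.sum() else None]
        print(nm,k,out,'exp top',round(za+r,4),'mid x',round(rear+T+L/2,4))
print(env.state()['t'],env.state()['eef_pos'])
E
python3 chk.py
```

```text
t: 28.15
eef_pos: [0.646, 0.1717, 0.0458]
tcp_rot: [-0.001, -0.061, 0.998, -0.0]
contact_force: [-0.5, -0.7, 0.2]
width: 0.0344
gripper_force: 0.0
t: 28.78
eef_pos: [0.5985, 0.0746, 0.1686]
tcp_rot: [0.002, -0.062, 0.998, -0.0]
contact_force: [1.1, -0.3, 0.5]
width: 0.0341
gripper_force: 0.0
t: 29.4
eef_pos: [0.5081, -0.1793, 0.1677]
tcp_rot: [0.001, -0.061, 0.998, -0.001]
contact_force: [-0.2, -0.2, -0.2]
width: 0.0336
gripper_force: 0.0
top 60 [np.float64(-0.0021), np.float64(0.0599), np.float64(-0.0013), np.float64(0.0603), np.float64(-0.0015), np.float64(0.0608)] exp top 0.0596 mid x -0.0773
top 30 [np.float64(-0.0006), np.float64(0.0532), np.float64(-0.0005), np.float64(0.0535), np.float64(-0.0005), np.float64(0.0533)] exp top 0.053 mid x -0.0761
top 20 [np.float64(-0.0), np.float64(0.0491), np.float64(-0.0001), np.float64(0.0488), np.float64(-0.0003), np.float64(0.0483)] exp top 0.0481 mid x -0.076
top 10 [np.float64(0.0002), np.float64(0.0446), np.float64(-0.0), np.float64(0.0444), np.float64(-0.0006), np.float64(0.0437)] exp top 0.0438 mid x -0.0758
top 5 [np.float64(-0.0011)
[... 580 characters left out ...]
p top 0.053 mid x -0.0786
scene 20 [np.float64(0.0037), np.float64(0.0483), np.float64(0.0041), np.float64(0.0473), np.float64(0.004), np.float64(0.0476)] exp top 0.0481 mid x -0.0786
scene 10 [np.float64(0.0035), np.float64(0.0434), np.float64(0.0032), np.float64(0.0431), np.float64(0.0026), np.float64(0.0433)] exp top 0.0438 mid x -0.0785
scene 5 [np.float64(0.0007), np.float64(0.0389), np.float64(0.0019), np.float64(0.0395), np.float64(0.0013), np.float64(0.0389)] exp top 0.0397 mid x -0.0785
scene 2 [np.float64(0.0012), np.float64(0.0358), np.float64(0.0017), np.float64(0.036), np.float64(-0.0007), np.float64(0.039)] exp top 0.0361 mid x -0.0787
29.5 [ 0.50838038 -0.18174695  0.16798768]
```

View pics/end.png

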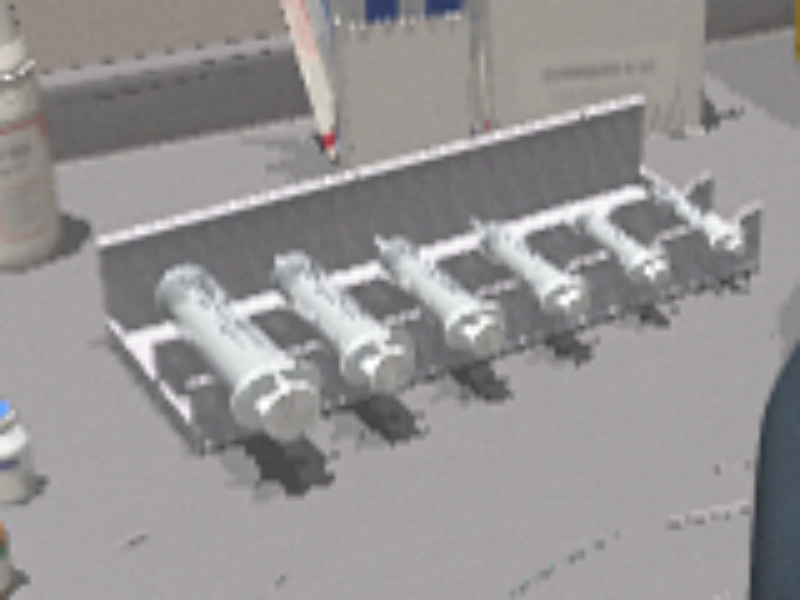

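All six syringes lie in the notches and step down from (240,350) to (695,210). Measured heights, y and mid-x are within tolerance, so I'm handing in.

```bash
python3 -c "
from plant import env
print(env.finish_job())"
```

```text
the job is handed in; nothing more can be done
None
```

The job is handed in at about 29.5 s: the four loose syringes are in their notches, all six step down 60-30-20-10-5-2 with nozzles to the guard, and position checks from both cameras were within tolerance; the vials, which the arm never went near, were not re-measured at the end.

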